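# Swing the marble pot shelf round to its mark

### The job

Swing the heavy marble shelf with the pot round on its pivot until the black line down its middle points at the green tab, leave it standing still there, and take your hand away. It turns almost without friction: push and brake it gently by its two sprung drums, without hard bumps, fast swinging or reaching the end stops, and do not disturb the two pink drink cans beside it.

Things in the scene. Friction and masses are not known exactly. Their poses are not given: they have to be found in the camera images.
- shelf (a joint): angle of the swing shelf about the upright pivot axis, rad, counter-clockwise from above positive (its zero direction varies: use the change). End stops at -0.95 and +0.95. Nominal: inertia 0.71 kg m2 about the axis (like 7.9 kg at 300 mm; may differ by 30 %), dry friction 0.003 N m, damping 0.02 N m s/rad: it coasts for many seconds. Over 8 N of contact or 0.7 rad/s is rough.
- drum_a (a joint): how far the sprung drum on the shelf's +y side is pressed in, m: 0 at rest, stop at 0.035. Both drums are black rubber, yellow band, upright, 130 mm across, too wide to grip; tops 145 mm above the counter, walls upright from 47 to 131 mm. Each (0.25 kg) slides outwards along the shelf's y axis against a spring of 100 N/m almost undamped: the shelf bounces off a hand that stands still.
- drum_b (a joint): the same for the drum on the -y side, pressed in towards -y.
- gap (a point): point midway between the drums, 300 mm from the pivot axis, 105 mm above the counter (a good TCP height for pushing); axes turn with the shelf, -x pointing outwards, so the pivot axis stands 300 mm off along +x. The drums' axes stand 175 mm from here along +y and -y; 220 mm is free between them: the closed gripper, let down here, can push one drum to drive and the other to brake.
- nose (a point): outer end of the black middle line, 375 mm from the pivot axis, on the top. The shelf is a white marble T, 26 mm thick, top 38 mm above the counter: a stem 150 mm wide with a red pot fixed on it (131 mm in diameter, axis 130 mm from the pivot axis, top 138 mm above the counter), and a crossbar 560 mm long, 225 to 375 mm from the axis; axes turn with the shelf, -x pointing outwards.
- tab (a point): middle of the top of the green tab at the end of a thin aluminium strip, flat on the counter (6 mm high), fixed, under the shelf; 415 mm from the pivot axis. The tab is 90 mm wide and 65 mm in the radial direction. Its -x axis points outwards, straight away from the pivot axis: the direction in which the shelf's -x axis shall stand.
- can_l: pink drink can on the robot's left, 66 mm in diameter, 155 mm high, loose, upright; origin at the centre of its underside. Not to be touched.
- can_r: the same on the robot's right.

How it is judged:
On the way:
1. the shelf stands still in line with the green tab for 1.5 s (angle between the x axis of tab and the x axis of nose, either way round below 0.1 rad and velocity of joint shelf between -0.025 and 0.025 rad/s), for 1.5 s.
At the end, for the whole second after the job is handed in: the shelf's middle line within 0.10 rad of the direction to the tab's middle (about the tab's width), turning slower than 0.025 rad/s, hand off (all of step 1); the robot touches nothing.
It fails at once if the shelf is bumped or pressed with more than 8 N (contact force between any of the fingers, the arm and shelf above 8 N).
It fails at once if the shelf swings faster than 0.7 rad/s (velocity of joint shelf above 0.7 rad/s or velocity of joint shelf below -0.7 rad/s).
It fails at once if the shelf runs against an end stop (value of joint shelf above 0.93 rad or value of joint shelf below -0.93 rad).
It fails at once if a pink can is moved by more than 20 mm or tipped (distance of any of can_l, can_r from where it was at the start of the episode above 0.02 m or angle between any of can_l, can_r's own z axis and vertical above 0.3 rad).
It also fails if it takes over 37 s, if anything falls off the work surface, if the arm or the gripper's body presses on something with over 40 N, if the wrist force passes 120 N, or if a joint passes its speed limit or range.

### The arm

A 6-joint arm with a two-finger parallel gripper is mounted at the origin on the work surface. World frame = base frame: x ahead of the robot, y to its left, z up, the work surface at z = 0. Lengths are in m, angles in rad, forces in N, time in s.
With the tool pointing down it reaches from about 0.325 to 0.925 m from the base axis. Payload 3.1 kg.
Tool frame: the origin (TCP) lies between the finger pads, 19 mm behind the fingertips; this is the grasp point; z points along the fingers, y is the line along which they close (so a half turn about z gives the same grasp; the last joint's range is limited). The gripper opens to 85 mm and grips with 20 to 120 N. Pads are 22 mm wide; open, the fingers measure 114 mm over their backs; the gripper's body (76 mm by 85 mm) begins 54 mm behind the grasp point. The pads swing forward as they close: fully open they stand 13 mm farther back than shut.
Start: joints at [-1.397, 0.217, 1.613, -0, 1.311, -0.112], TCP at [0.176, -0.6, 0.25] pointing down, gripper open.
Joint ranges: [-2.75, 2.75], [-0.78, 2.1], [0.31, 2.55], [-1.13, 4.27], [0.13, 2.63], [-2.58, 2.58]. Speed limits (rad/s): [2.79, 2.79, 3.14, 3.14, 3.14, 3.14].

### API

Orientations are given as a rotation vector (axis times angle).
In Python, from station import arm, optics gives the robot as it stands.
- The arm moves only by the tool drive_tool, never from a script. Its argument "commands" is a list of rows, each a list of 6 numbers: the shift along the tool's x, y, z each as a share of 0.1 m, from -1 to 1, then the turn, a rotation vector about the tool's x, y, z each as a share of 180 degrees, from -1 to 1. In form: [[x, y, z, rx, ry, rz], ...]. A call has 1 to 20 rows; each row is the pose to reach, as a shift and turn from the pose commanded when the call began, along the tool's axes at that moment, turning the shorter way round; what a row does not reach only later rows make up. A row lasts 1/8 s, in which the tool goes at most 62.5 mm and 10.7 degrees, less where a joint would pass 70% of its speed; a pose out of reach is approached as far as the arm can. A call with a number of a shift or a turn outside -1 to 1 is refused whole. A call with a gripper value outside its range is refused whole. "claw" is the finger opening in mm, from 0 to 85.4, set as the call begins (left out, the last holds). The fingers move at their own pace and stop on an object; the grip force is fixed at half the most. Time passes only in rows, so rows that repeat a pose let the fingers close. It gives the time, the measured TCP pose, the force, the opening and the grip force at its end, in the units of the state.
- arm.observe(): the state, without advancing time (a new reading comes with each control period).
- optics.read_camera(name): name is "scene" or "top" or "wrist"; returns (picture, depth): 480x640x3 uint8, red, green, blue; 480x640 float32, m along the optical axis (not along the pixel's ray), 0 where there is no reading.
- optics.camera_model(name): a dict with "fx", "fy", "cx", "cy" (pixels), "R" (3x3) and "t" (3): a world point X has camera coordinates R X + t. Camera axes: x right, y down, z forward; pixel columns grow to the right and rows downward; lengths in m; the calibration is good to about 2 mm. A picture is of the moment at which its call begins: read the wrist's pose just before it. camera_model takes no time and is no camera call; for the wrist camera it gives the pose at the moment of the call.
- arm.job_done(): hands the job in; it is judged then, once.
The state is a dict: "t": time; "joint_positions": joint angles; "joint_velocities": joint speeds; "joint_efforts": joint torques, N m; "eef_pos": TCP position; "tcp_rot": TCP orientation; "ft_force": force on the tool from outside, world axes, zero at the start; "wrist_torque": the same for the moment, N m; "grip_width": finger opening in m; "grip_force": force on a finger pad.
Only numpy, scipy, OpenCV 4.12 (cv2) and the standard library are available. Lean on these libraries where they do the work, as an engineer would, in place of code of your own. Each camera call takes 0.05 s, during which the arm holds its last target. There are 200 camera calls.

## Working session

There is one attempt and no reset: what is moved stays moved. The work goes in short steps, Python scripts to look and compute and a tool call to move; the robot and the scene stay as the last step left them, time stands still between calls to the robot, and variables do not carry over. Pictures are saved under pics/ and viewed, at most 10 in all, crops included, and the job is handed in when it is done.

Besides the shell and the picture viewer there is one more tool, called as name(argument=value, ...), one argument or row to a line, values as JSON. drive_tool: Moves the arm, as the interface text tells. Its arguments: {"type":"object","properties":{"commands":{"type":"array"},"claw":{"type":"number"}},"required":["commands"]}

```bash
mkdir -p pics; python3 - <<'E'
from station import arm, optics
import cv2,numpy as np
print(arm.observe())
for n in("scene","top"):
    p,d=optics.read_camera(n); cv2.imwrite(f"pics/{n}0.png",p[:,:,::-1]); m=optics.camera_model(n); print(n,m)
    np.savez(f"{n}0.npz",p=p,d=d)
E
```

```text
{'t': 0.0, 'joint_positions': array([-1.39721573e+00,  2.17763704e-01,  1.61492496e+00, -2.48613306e-05,
        1.31126526e+00, -1.12207556e-01]), 'joint_velocities': array([-5.19889136e-04,  1.12181981e-03,  1.01285542e-04,  7.15712811e-05,
       -5.67438658e-04, -5.69003645e-04]), 'joint_efforts': array([-3.04193181e-04, -3.96841121e+01, -3.03855765e+01, -3.25797810e-04,
        9.64473642e-03, -5.54320067e-06]), 'eef_pos': array([ 0.17607431, -0.59889473,  0.24866707]), 'tcp_rot': array([-3.10723674e+00, -4.47062779e-01,  1.51401292e-04]), 'ft_force': array([-0.06153808, -0.49075709,  0.61698223]), 'wrist_torque': array([ 0.02472945, -0.00977706,  0.05543974]), 'grip_force': 0.0, 'grip_width': 0.08534606626206365}
scene {'fx': 516.7824403566577, 'fy': 516.7824403566577, 'cx': 324.76785768454295, 'cy': 240.76546922985273, 'R': array([[ 0.40675348,  0.91353736, -0.0010499 ],
       [ 0.76738414, -0.3423017 , -0.54217259],
       [-0.4956543 ,  0.21972491, -0.84026649]]), 't': array([-0.23140857, -0.3937674 ,  2.00841489])}
top {'fx': 455.2337256998111, 'fy': 455.2337256998111, 'cx': 322.93197132418317, 'cy': 240.88923409957613, 'R': array([[ 0.00481308, -0.99995798, -0.00780236],
       [-0.99682586, -0.00417767, -0.07950321],
       [ 0.07946727,  0.00816025, -0.99680407]]), 't': array([-1.44068421e-03,  5.76680844e-01,  1.44264505e+00])}
```

View pics/top0.png

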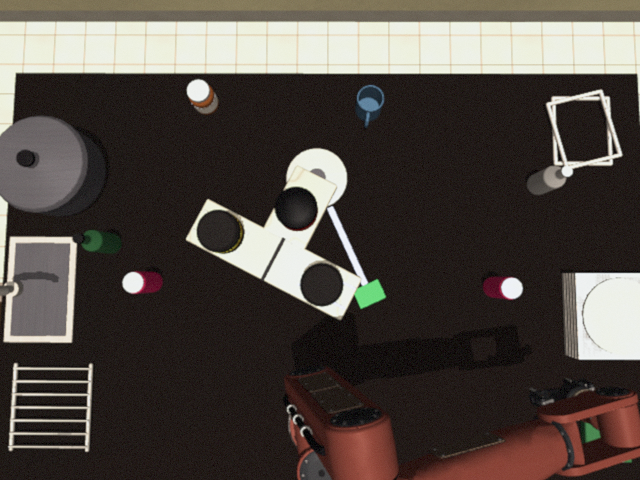

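View pics/scene0.png

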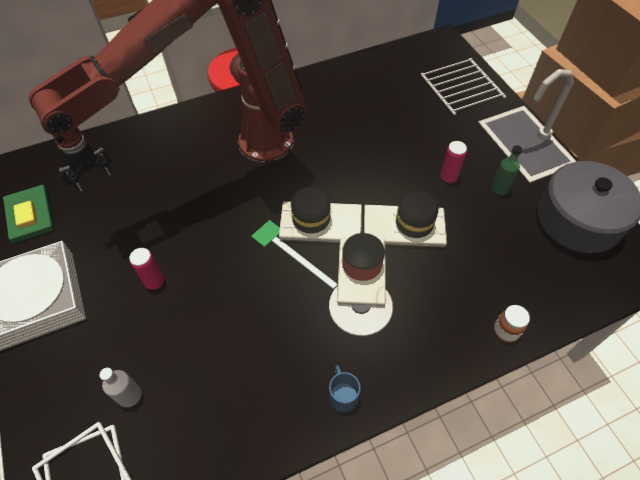

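The top view shows the shelf nose near (265,278), the tab at (370,293), the pivot disc at about (318,178) and the cans at (142,282) and (505,288). The shelf must turn counter-clockwise (+), with the gap moving towards -y. The scene view shows the same layout from the far side, with the drums unobstructed.

```bash
cat > h.py <<'E'
from station import arm, optics
import cv2,numpy as np
def ray(m,uv,z):
    uv=np.atleast_2d(uv).astype(float); d=np.c_[(uv[:,0]-m['cx'])/m['fx'],(uv[:,1]-m['cy'])/m['fy'],np.ones(len(uv))]@m['R']
    c=-m['R'].T@m['t']; return c+d*((z-c[2])/d[:,2])[:,None]
def cloud(m,d):
    v,u=np.mgrid[:480,:640]; q=np.stack([(u-m['cx'])/m['fx']*d,(v-m['cy'])/m['fy']*d,d],-1)
    return (q-m['t'])@m['R']
def white(p): return (p.min(2)>110)&(p.max(2).astype(int)-p.min(2)<70)
def green(p): q=p.astype(int); return (q[...,1]>q[...,0]+50)&(q[...,1]>q[...,2]+50)
def bar(n,p,P,z=.038):
    "crossbar angle of outward direction: white pixels cast on the shelf top, 0.21..0.46 m from P"
    m=optics.camera_model(n); v,u=np.nonzero(white(p)); X=ray(m,np.c_[u,v],z)[:,:2]
    r=np.linalg.norm(X-P,axis=1); return X[(r>.235)&(r<.48)]
E
python3 - <<'E'
from h import *
for n in("scene","top"):
    f=np.load(n+"0.npz");p,d=f['p'],f['d'];m=optics.camera_model(n);W=cloud(m,d)
    g=green(p)
    k,l,s,c=cv2.connectedComponentsWithStats(g.astype('uint8'))
    for i in range(1,k):
        if s[i,4]>150: print(n,'green',c[i],s[i,4],ray(m,c[i],.006)[0], np.median(W[l==i],0))
    w=white(p); k,l,s,c=cv2.connectedComponentsWithStats(w.astype('uint8'))
    for i in range(1,k):
        if s[i,4]>200: print(n,'white',s[i],c[i].round(),np.median(W[l==i],0).round(3))
    q=p.astype(int); pk=(q[...,0]>q[...,1]+50)&(q[...,2]>q[...,1]+10)
    k,l,s,c=cv2.connectedComponentsWithStats(pk.astype('uint8'))
    for i in range(1,k):
        if s[i,4]>100: print(n,'pink',c[i].round(),W[l==i].mean(0).round(3))
    # shapes by height
    h=W[...,2]; ok=(d>0)&(h>.125)&(h<.155)&(W[...,0]>.3)&(W[...,0]<1.0)&(abs(W[...,1])<.4)
    k,l,s,c=cv2.connectedComponentsWithStats(ok.astype('uint8'))
    for i in range(1,k):
        if s[i,4]>200:
            X=W[l==i][:,:2].astype('f4'); print(n,'tops',c[i].round(),s[i,4],cv2.minEnclosingCircle(X),np.median(W[l==i],0).round(3))
E
```

```text
scene green [266.04336735 232.75765306] 392 [ 0.41448536 -0.15075686  0.006     ] [ 0.41340385 -0.15071654  0.00441951]
scene white [ 462   17   86   76 3358] [508.  51.] [-0.814  1.943 -0.753]
scene white [ 125   52   53   62 1935] [152.  86.] [-1.427 -0.31  -0.752]
scene white [421  58  85  56 643] [465.  88.] [0.09  0.85  0.017]
scene white [479 106  74  51 617] [510. 126.] [0.313 0.901 0.003]
scene white [519 135  57  47 448] [549. 163.] [0.569 0.908 0.002]
scene white [ 272  202  121  134 5287] [343. 272.] [0.725 0.02  0.033]
scene white [ 364  205   83   41 1757] [398. 226.] [0.589 0.24  0.036]
scene white [   0  241   78   95 5154] [ 34. 287.] [ 0.372 -0.871  0.086]
scene white [129 248  22  18 293] [139. 256.] [ 0.437 -0.547  0.153]
scene white [505 305  25  23 446] [517. 316.] [1.045 0.392 0.109]
scene white [  312   311   328   169 27292] [524. 426.] [ 1.236  0.644 -0.751]
scene white [528 339  54  32 376] [551. 357.] [ 1.056  0.887 -0.751]
scene white [ 99 368  29  27 497] [113. 381.] [ 0.783 -0.697  0.135]
scene white [  32  422   99   58 1149] [ 85. 450.] [ 0.862 -0.812 
[... 1100 characters left out ...]
 0.917 0.004]
top white [122 272  22  22 368] [132. 282.] [0.443 0.555 0.155]
top white [ 575  273   65   87 5520] [608. 316.] [ 0.35  -0.861  0.088]
top white [501 277  22  22 372] [511. 288.] [ 0.432 -0.547  0.156]
top white [   8  363   85   89 1913] [ 49. 407.] [0.05  0.872 0.019]
top pink [150. 282.] [0.443 0.529 0.089]
top pink [494. 287.] [ 0.433 -0.519  0.093]
top tops [295. 207.] 1398 ((0.6709665060043335, 0.08387551456689835), 0.06506853550672531) [0.669 0.084 0.134]
top tops [217. 230.] 1463 ((0.5994074940681458, 0.316830039024353), 0.06535937637090683) [0.598 0.314 0.144]
top tops [321. 284.] 1493 ((0.4405709505081177, 0.0060537438839674), 0.06487096846103668) [0.44  0.005 0.145]
```

drive_tool(
  commands=[
    [0.87,-1,0,0,0,0.091],
    [0.87,-1,0,0,0,0.091],
    [0.87,-1,0,0,0,0.091],
  ],
  claw=0,
)

```text
t: 0.48
eef_pos: [0.2324, -0.4751, 0.2484]
tcp_rot: [-3.138, -0.005, 0.001]
ft_force: [-0.1, -0.5, 0.5]
grip_width: 0.0325
grip_force: 0.0
```

drive_tool(
  commands=[
    [0.416,-0.913,0,0,0,0],
    [0.416,-0.913,0,0,0,0],
  ],
)

```text
t: 0.72
eef_pos: [0.2734, -0.3866, 0.2497]
tcp_rot: [-3.141, -0.001, 0.0]
ft_force: [0.6, 0.0, 0.2]
grip_width: 0.0005
grip_force: 0.0
```

drive_tool(
  commands=[
    [0.416,-0.913,0,0,0,0],
    [0.416,-0.913,0,0,0,0],
  ],
)

```text
t: 0.98
eef_pos: [0.3152, -0.2952, 0.2499]
tcp_rot: [3.141, 0.002, 0.0]
ft_force: [1.1, 0.3, 0.1]
grip_width: -0.0002
grip_force: 0.0
```

drive_tool(
  commands=[
    [0.416,-0.913,0,0,0,0],
    [0.416,-0.913,0,0,0,0],
  ],
)

```text
t: 1.23
eef_pos: [0.357, -0.2039, 0.2501]
tcp_rot: [3.141, 0.002, 0.001]
ft_force: [-0.4, 0.2, -0.7]
grip_width: 0.0001
grip_force: 0.0
```

drive_tool(
  commands=[
    [0.416,-0.913,0,0,0,0],
    [0.416,-0.913,0,0,0,0],
  ],
)

```text
t: 1.48
eef_pos: [0.3989, -0.1125, 0.2503]
tcp_rot: [3.141, 0.003, 0.002]
ft_force: [0.5, 0.3, 1.3]
grip_width: -0.0001
grip_force: 0.0
```

drive_tool(
  commands=[
    [0.416,-0.913,0,0,0,0],
    [0.416,-0.913,0,0,0,0],
  ],
)

```text
t: 1.72
eef_pos: [0.4407, -0.0211, 0.2503]
tcp_rot: [3.141, 0.003, 0.002]
ft_force: [0.5, -0.9, -0.1]
grip_width: -0.0002
grip_force: 0.0
```

drive_tool(
  commands=[
    [0.416,-0.913,0,0,0,0],
    [0.416,-0.913,0,0,0,0],
  ],
)

```text
t: 1.98
eef_pos: [0.4825, 0.0704, 0.2502]
tcp_rot: [3.142, 0.003, 0.002]
ft_force: [0.2, 0.0, -0.4]
grip_width: 0.0002
grip_force: 0.0
```

drive_tool(
  commands=[
    [0.4,-0.886,0,0,0,0],
    [0.4,-0.886,0,0,0,0],
    [0.4,-0.886,0.3,0,0,0],
    [0.4,-0.886,0.6,0,0,0],
  ],
)

```text
t: 2.48
eef_pos: [0.5224, 0.1575, 0.1896]
tcp_rot: [3.141, 0.002, 0.003]
ft_force: [-0.2, -0.3, -0.8]
grip_width: 0.0001
grip_force: 0.0
```

drive_tool(
  commands=[
    [0,0,0.3,0,0,0],
    [0,0,0.6,0,0,0],
    [0,0,0.85,0,0,0],
    [0,0,0.85,0,0,0],
  ],
)

```text
t: 2.98
eef_pos: [0.5195, 0.1564, 0.1024]
tcp_rot: [3.14, -0.0, -0.009]
ft_force: [-0.1, 0.8, -0.0]
grip_width: -0.0002
grip_force: 0.0
```

```bash
cat >> h.py <<'E'
P=np.array([.7896,.0227]); TAB=.4275
def shelf(tag=None):
    """angle phi (outward direction from -x, + towards -y) from drum/pot top discs in the scene depth"""
    s=arm.observe(); p,d=optics.read_camera("scene"); W=cloud(optics.camera_model("scene"),d)
    if tag: cv2.imwrite(f"pics/{tag}.png",p[:,:,::-1])
    h=W[...,2]; r=np.hypot(W[...,0]-P[0],W[...,1]-P[1]); dark=p.max(2)<90
    out={}
    for n,lo,hi,z in(("pot",0,.2,.134),("drum",.27,.43,.142)):
        ok=(d>0)&(abs(h-z)<.012)&(r>lo)&(r<hi)&dark
        k,l,st,c=cv2.connectedComponentsWithStats(ok.astype('uint8'))
        for i in range(1,k):
            if st[i,4]>250:
                (x,y),R=cv2.minEnclosingCircle(W[l==i][:,:2].astype('f4'))
                q=np.array([x,y])-P+[-.003,.002]; a=np.arctan2(-q[1],-q[0])
                out.setdefault(n,[]).append((round(float(a),3),round(float(np.hypot(*q)),3),round(R,3)))
    # white crossbar top: direction of the long side
    X=W[(d>0)&(abs(h-.037)<.008)&(r>.225)&(r<.41)&white(p)][:,:2]
    (c,wh,_)=rc=cv2.minAreaRect(X.astype('f4')); b=cv2.boxPoints(rc); e=[b[1]-b[0],b[2]-b[1]]; e=max(e,key=np.linalg.norm)
    e=e*np.sign(e[1]); out['bar']=round(float(np.arctan2(-e[0],e[1])),3),[round(float(v),3) for v in wh]
    print(round(s['t'],2),s['eef_pos'].round(4),out); return out
E
python3 -c "
from h import *
shelf('down'); shelf()"
```

```text
2.98 [0.5195 0.1564 0.1024] {'pot': [(-0.481, 0.132, 0.066)], 'drum': [(0.054, 0.347, 0.064), (-0.998, 0.347, 0.066)], 'bar': (-0.463, [0.559, 0.161])}
3.02 [0.5209 0.1567 0.1041] {'pot': [(-0.49, 0.131, 0.065)], 'drum': [(0.06, 0.345, 0.065), (-0.995, 0.346, 0.064)], 'bar': (-0.445, [0.558, 0.16])}
```

View pics/down.png

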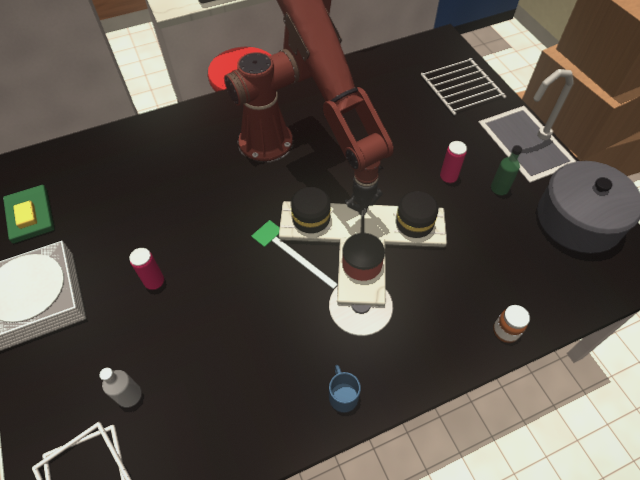

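The hand is down between the drums and clear of both (gripper near (362,200)), and the scene measurement agrees with the first one (phi ≈ -0.47, tab at +0.43). Next I push drum b with a steady 30 mm/s hand.

drive_tool(
  commands=[
    [-0.068,0.134,0,0,0,0],
    [-0.137,0.267,0,0,0,0],
    [-0.205,0.4,0,0,0,0],
    [-0.264,0.516,0,0,0,0],
    [-0.3,0.587,0,0,0,0],
    [-0.328,0.641,0,0,0,0],
  ],
)

```text
t: 3.82
eef_pos: [0.4882, 0.0926, 0.1051]
tcp_rot: [-3.141, 0.001, -0.0]
ft_force: [-0.1, -0.6, 1.2]
grip_width: -0.0001
grip_force: 0.0
```

drive_tool(
  commands=[
    [-0.009,0.036,0,0,0,0],
    [-0.019,0.073,0,0,0,0],
    [-0.028,0.109,0,0,0,0],
    [-0.038,0.146,0,0,0,0],
    [-0.047,0.182,0,0,0,0],
    [-0.056,0.218,0,0,0,0],
    [-0.066,0.255,0,0,0,0],
    [-0.075,0.291,0,0,0,0],
    [-0.085,0.328,0,0,0,0],
    [-0.094,0.364,0,0,0,0],
    [-0.103,0.4,0,0,0,0],
    [-0.113,0.437,0,0,0,0],
  ],
)

```text
t: 5.32
eef_pos: [0.4766, 0.0491, 0.1048]
tcp_rot: [3.142, -0.0, -0.001]
ft_force: [0.5, 0.4, -0.6]
grip_width: 0.0002
grip_force: 0.0
```

```bash
python3 -c "
from h import *
shelf()
for i in range(3): optics.read_camera('scene')
shelf()"
```

```text
5.33 [0.4766 0.0491 0.1048] {'pot': [(-0.319, 0.132, 0.065)], 'drum': [(-0.84, 0.348, 0.065), (0.158, 0.339, 0.082)], 'bar': (-0.298, [0.559, 0.158])}
5.53 [0.4769 0.0493 0.1049] {'pot': [(-0.283, 0.131, 0.066)], 'drum': [(-0.804, 0.346, 0.065), (0.246, 0.346, 0.066)], 'bar': (-0.255, [0.558, 0.158])}
```

drive_tool(
  commands=[
    [0,0,0,0,0,0],
    [0,0,0,0,0,0],
    [0,0,0,0,0,0],
    [0,0,0,0,0,0],
    [0,0,0,0,0,0],
    [0,0,0,0,0,0],
    [0,0,0,0,0,0],
    [0,0,0,0,0,0],
    [0,0,0,0,0,0],
    [0,0,0,0,0,0],
  ],
)

```text
t: 6.82
eef_pos: [0.477, 0.0494, 0.105]
tcp_rot: [-3.142, 0.0, 0.0]
ft_force: [0.9, 0.1, -0.4]
grip_width: -0.0002
grip_force: 0.0
```

```bash
python3 -c "
from h import *
shelf()
for i in range(2): optics.read_camera('scene')
shelf()"
```

```text
6.83 [0.477  0.0494 0.105 ] {'pot': [(-0.059, 0.131, 0.066)], 'drum': [(-0.568, 0.347, 0.065), (0.484, 0.347, 0.064)], 'bar': (-0.014, [0.558, 0.159])}
6.97 [0.4771 0.0494 0.105 ] {'pot': [(-0.03, 0.13, 0.066)], 'drum': [(-0.544, 0.348, 0.065), (0.508, 0.348, 0.066)], 'bar': (0.008, [0.162, 0.559])}
```

drive_tool(
  commands=[
    [0,0,0,0,0,0],
    [0,0,0,0,0,0],
    [0,0,0,0,0,0],
    [0,0.031,0,0,0,0],
    [0,0.062,0,0,0,0],
    [0,0.093,0,0,0,0],
    [0,0.124,0,0,0,0],
    [0,0.155,0,0,0,0],
    [0,0.186,0,0,0,0],
  ],
)

```text
t: 8.15
eef_pos: [0.4771, 0.0306, 0.105]
tcp_rot: [-3.142, 0.0, -0.0]
ft_force: [-0.8, 0.6, -0.1]
grip_width: -0.0001
grip_force: 0.0
```

```bash
python3 -c "
from h import *
shelf(); shelf()"
```

```text
8.15 [0.4771 0.0306 0.105 ] {'pot': [(0.163, 0.132, 0.067)], 'drum': [(-0.225, 0.326, 0.11), (0.71, 0.347, 0.065)], 'bar': (0.214, [0.161, 0.561])}
8.2 [0.4771 0.0303 0.105 ] {'pot': [(0.179, 0.13, 0.067)], 'drum': [(-0.216, 0.329, 0.11), (0.715, 0.347, 0.065)], 'bar': (0.22, [0.161, 0.559])}
```

drive_tool(
  commands=[
    [0,0.04,0,0,0,0],
    [0,0.08,0,0,0,0],
    [0,0.115,0,0,0,0],
    [0,0.15,0,0,0,0],
    [0,0.182,0,0,0,0],
    [0,0.214,0,0,0,0],
    [0,0.246,0,0,0,0],
    [0,0.278,0,0,0,0],
    [0,0.31,0,0,0,0],
    [0,0.341,0,0,0,0],
    [0,0.373,0,0,0,0],
    [0,0.404,0,0,0,0],
    [0,0.436,0,0,0,0],
    [0,0.468,0,0,0,0],
    [0,0.5,0,0,0,0],
    [0,0.531,0,0,0,0],
    [0,0.562,0,0,0,0],
    [0,0.594,0,0,0,0],
  ],
)

```text
t: 10.5
eef_pos: [0.477, -0.0288, 0.105]
tcp_rot: [-3.142, 0.0, -0.0]
ft_force: [-0.0, 1.2, -0.2]
grip_width: -0.0001
grip_force: 0.0
```

```bash
python3 -c "
from h import *
shelf('b1')
for i in range(5): optics.read_camera('scene')
shelf()"
```

```text
10.5 [ 0.477  -0.0288  0.105 ] {'pot': [(0.346, 0.129, 0.066)], 'drum': [(-0.033, 0.339, 0.11), (0.888, 0.346, 0.066)], 'bar': (0.4, [0.16, 0.561])}
10.8 [ 0.477  -0.0286  0.105 ] {'pot': [(0.36, 0.131, 0.066)], 'drum': [(-0.039, 0.323, 0.109), (0.89, 0.346, 0.066)], 'bar': (0.401, [0.158, 0.559])}
```

drive_tool(
  commands=[
    [0,0,0,0,0,0],
    [0,0,0,0,0,0],
    [0,0,0,0,0,0],
    [0,0,0,0,0,0],
    [0,0,0,0,0,0],
    [0,0,0,0,0,0],
    [0,0,0,0,0,0],
    [0,0,0,0,0,0],
  ],
)

```text
t: 11.85
eef_pos: [0.477, -0.0286, 0.105]
tcp_rot: [-3.142, 0.0, 0.0]
ft_force: [-0.6, -0.3, 0.1]
grip_width: -0.0001
grip_force: 0.0
```

```bash
python3 -c "
from h import *
shelf()
p,d=optics.read_camera('top'); cv2.imwrite('pics/top1.png',p[:,:,::-1])
for i in range(4): optics.read_camera('scene')
shelf()"
```

```text
11.85 [ 0.477  -0.0286  0.105 ] {'pot': [(0.354, 0.129, 0.067)], 'drum': [(-0.024, 0.328, 0.107), (0.907, 0.348, 0.066)], 'bar': (0.42, [0.161, 0.56])}
12.15 [ 0.477  -0.0286  0.105 ] {'pot': [(0.37, 0.13, 0.065)], 'drum': [(-0.023, 0.336, 0.108), (0.912, 0.346, 0.065)], 'bar': (0.413, [0.158, 0.56])}
```

View pics/top1.png

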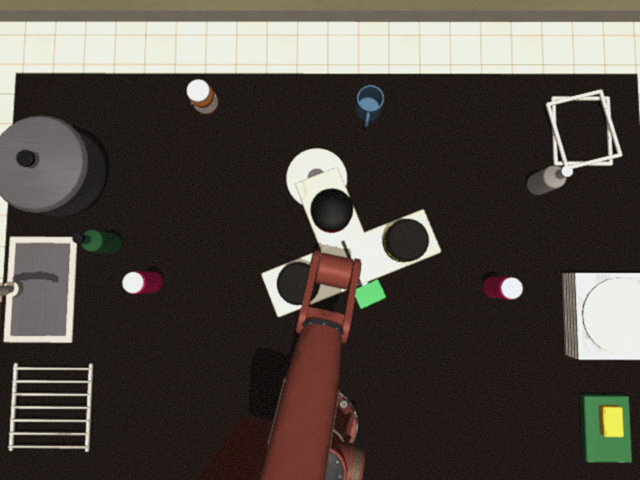

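The shelf has nearly stopped, in line with the tab: in the top view the black line at (346,250) points towards the tab at (370,293). It is creeping forward at about 0.014 rad/s and the hand is clear, so I lift straight away.

drive_tool(
  commands=[
    [0,0.05,0,0,0,0],
    [0,0.1,0,0,0,0],
    [0.05,0.15,-0.1,0,0,0],
    [0.05,0.15,-0.3,0,0,0],
    [0.05,0.15,-0.6,0,0,0],
    [0.05,0.15,-1,0,0,0],
    [0.05,0.15,-1,0,0,0],
  ],
)

```text
t: 13.08
eef_pos: [0.4855, -0.0447, 0.21]
tcp_rot: [3.139, -0.001, 0.015]
ft_force: [-0.2, -0.5, -0.3]
grip_width: -0.0
grip_force: 0.0
```

drive_tool(
  commands=[
    [0,0,-0.4,0,0,0],
    [0,0,-0.8,0,0,0],
    [0,0,-1,0,0,0],
    [0,0,-1,0,0,0],
    [0,0,-1,0,0,0],
    [0,0,-1,0,0,0],
    [0,0,-1,0,0,0],
    [0,0,-1,0,0,0],
    [0,0,-1,0,0,0],
    [0,0,-1,0,0,0],
  ],
)

```text
t: 14.32
eef_pos: [0.4821, -0.0436, 0.305]
tcp_rot: [3.142, -0.0, 0.0]
ft_force: [0.9, 0.2, 0.0]
grip_width: 0.0
grip_force: 0.0
```

```bash
python3 -c "
from h import *
shelf()
for i in range(5): optics.read_camera('scene')
shelf()
for i in range(5): optics.read_camera('scene')
shelf('end')"
```

```text
14.32 [ 0.4821 -0.0436  0.305 ] {'pot': [(0.38, 0.133, 0.067)], 'drum': [(-0.137, 0.346, 0.065), (0.912, 0.347, 0.065)], 'bar': (0.425, [0.16, 0.561])}
14.62 [ 0.482  -0.0436  0.305 ] {'pot': [(0.363, 0.129, 0.066)], 'drum': [(-0.134, 0.348, 0.066), (0.917, 0.347, 0.065)], 'bar': (0.4, [0.159, 0.559])}
14.93 [ 0.482  -0.0436  0.305 ] {'pot': [(0.366, 0.13, 0.067)], 'drum': [(-0.136, 0.347, 0.065), (0.919, 0.346, 0.065)], 'bar': (0.416, [0.159, 0.56])}
```

```bash
python3 -c "
from station import arm
print(arm.job_done())"
```

```text
the job is handed in; nothing more can be done
None
```

The shelf is standing still about 0.04 rad short of the tab direction (limit 0.10), the hand is lifted clear, and the job was handed in at about 15 s; no verdict came back, contact force wasn't tracked during the moves, and I saw no contact with either can.

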